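# Load the weld boss and ratchet the clamp four clicks

### The arm

A 6-joint arm with a two-finger parallel gripper is mounted at the origin on the work surface. World frame = base frame: x ahead of the robot, y to its left, z up, the work surface at z = 0. Lengths are in mm, angles in degrees, forces in N, time in s.
With the tool pointing down it reaches from about 300 to 850 mm from the base axis. Payload 4.2 kg.
Tool frame: the origin (TCP) lies midway between the tips of the shut fingers; the grasp point (between the pads) lies 19 mm behind it (env.grip_point_offset is the distance from the TCP to the grasp point, in mm); z points along the fingers, x is the direction in which the jaws open and shut, and the axes are right-handed (so a half turn about z gives the same grasp; the last joint's range is limited). The gripper opens to 91 mm and grips with 3 to 60 N. Pads are 32 mm wide; open, the fingers measure 118 mm over their backs; the gripper's body (76 mm by 178 mm) begins 60 mm behind the grasp point.
Start: joints at [73.682, 18.312, 89.639, -0, 72.044, -1.146], TCP at [150.489, 554.974, 213.976] pointing down, gripper open.
Joint ranges: [-177.97, 177.97], [-48.28, 115.42], [12.27, 149.76], [-77.06, 257.06], [2.81, 150.46], [-146.56, 146.56]. Speed limits (degrees/s): [147.25, 147.25, 180, 180, 180, 180].

### API

Orientations are given as [roll, pitch, yaw] about the fixed x, y, z axes, in that order (R = Rz(yaw) Ry(pitch) Rx(roll)).
In Python, from workcell import env gives the robot as it stands.
- The arm moves only by the shell command python3 -m pendant 'ROWS' [FORCE]. ROWS is JSON, a list of rows, each an object with "xyz": the shift along the tool's x, y, z in m, a list of three; "roll": the turn about the tool's z in degrees; "jaw": the closure, from 0 (fully open) to 1 (shut). A call has exactly 8 rows; each row is the pose to reach, as a shift and turn from the pose commanded when the call began, along the tool's axes at that moment; what a row does not reach only later rows make up. A row lasts 1/8 s, in which the tool goes at most 62.5 mm and 10.7 degrees, less where a joint would pass 70% of its speed; a pose out of reach is approached as far as the arm can. A call with a gripper value outside its range is refused whole. The fingers move at their own pace and stop on an object; FORCE is the grip in N (left out, the last holds). Time passes only in rows, so rows that repeat a pose let the fingers close, or fill a call up. It gives the time, the measured TCP pose, the force and the opening at its end, in the units of the state.
- env.state(): the state, without advancing time (a new reading comes with each control period).
- env.grab_frame(name): name is "side" or "top"; returns (picture, depth): 480x640x3 uint8, blue, green, red; 480x640 float32, mm along the optical axis (not along the pixel's ray), 0 where there is no reading.
- env.camera_params(name): a dict with "camera_matrix" (3x3 intrinsics, pixels), "cam_to_world" (4x4, takes a point from camera to world coordinates). Camera axes: x right, y up, looking along -z (the intrinsics and any distortion apply to the point x, -y, -z); pixel columns grow to the right and rows downward; lengths in mm; the calibration is good to about 2 mm. A picture is of the moment at which its call begins. camera_params takes no time and is no camera call.
- env.job_done(): hands the job in, once; it reports no verdict.
The state is a dict: "time_s": time; "qpos": joint angles; "qvel": joint speeds; "effort": joint torques, N m; "ee_pos": TCP position; "ee_rot": TCP orientation; "force": force on the tool from outside, world axes, zero at the start; "torque": the same for the moment, N m; "gripper_width": finger opening in mm.
Only numpy, scipy, OpenCV 4.12 (cv2) and the standard library are available. Lean on these libraries where they do the work, as an engineer would, in place of code of your own. Each camera call takes 0.05 s, during which the arm holds its last target. There are 200 camera calls.

### The job

Stand the steel weld boss in the round nest of the blue ratchet clamp, flange up and fully seated, and let go of it. Then push the red lever handle towards the nest through four clicks and no further, so that the orange pad presses on the boss, and finish while still holding the lever there: let go and its spring throws it back. Leave the brass boss and everything else on the bench where they are.

Things in the scene. Friction and masses are not known exactly. Their poses are not given: they have to be found in the camera images.
- boss_mid (a point): centre, half-way up, of the loose steel weld boss, 0.2 kg: a flange 48 mm across, 10 mm thick, on a spigot 26 mm across, 18 mm long, its foot rounded. It starts upright on the bench on its spigot, flange up, this point 14 mm above the bench; z points from spigot to flange. The flange's middle is 9 mm above this point, the spigot's foot 14 mm below. It and the brass boss may swap places
- brass_boss_mid (a point): centre, half-way up, of a brass boss of the same size that stands upside down, spigot up, on the bench; not to be disturbed
- clamp: blue ratchet clamp bolted to the bench, base plate 270 x 100 x 12 mm; origin on the bench about the middle of the base plate; its x axis runs level from the lever towards the nest, y across the plate, z up. It does not move
- nest (a point): centre of the mouth of the dark steel nest, 57 mm above the bench: an upright round post 41 mm across with a bore 30 mm wide, 27 mm deep. The seated boss has its spigot in the bore and its flange resting on the mouth, flange middle 5 mm above it, overhanging the post all round. Fingers have free room beside it along the clamp's y; towards the lever the pad starts 19 mm from the flange
- pad_face (a point): middle of the front face of the orange pad (24 mm wide, 14 mm high) on the clamp's plunger, 62 mm above the bench; it faces the nest along the clamp's x. The lever drives it 50 mm per radian, 6 mm per click; it is spring mounted (0.5 N per mm) and meets a seated boss during the fourth click
- lever_handle (a point): centre of the red cross handle on top of the lever: a bar 22 mm in diameter and 36 mm long lying level along the clamp's y, on a 12 mm thick steel stem. It starts leaning away from the nest, about 180 mm above the bench, and swings over towards the nest in an upright plane along the clamp's x, on an arc of 120 mm radius about pivot
- pivot (a point): point on the lever's hinge axis (the axis lies along the clamp's y), 65 mm above the bench, 60 mm from the clamp's origin against its x
- lever (a joint): lever angle in rad: 0 on its stop (leaning 0.30 away from the nest), growing towards the nest. A click is felt, the needed push rising then suddenly falling, at 0.06, 0.18, 0.30, 0.42 (fourth), 0.54 (fifth) and 0.66; after the fourth it sits in its notch at 0.48. Pushing takes 3 to 13 N at the handle; let go, a spring returns it to 0 through all clicks
- hammer: hammer lying on the left of the bench, a bystander; origin under it
- wrench: wrench lying beyond the clamp, a bystander; origin under it
- marker_can: can with a yellow band and a white top, 52 mm across and 100 mm tall, standing at the far side, a bystander; origin under its centre
- collar: dark steel collar, 56 mm across and 20 mm tall, a bystander; origin under its centre
- square: red L-shaped welding square, legs 110 and 80 mm long, 12 mm thick, lying on the right of the bench, a bystander
Not all that is in view belongs to the job. What is shaped like the part that bears boss_mid but purple is not meant.

How it is judged (in metres and radians):
On the way, in this order (a step that is already met when the one before it is completed fails the run):
1. the steel boss is seated in the nest, flange up, and let go, before the lever has been clicked (horizontal distance between boss_mid and nest below 0.004 m and z of boss_mid in the frame of nest below -0.0015 m and angle between boss_mid's own z axis and vertical below 0.08 rad and contact force between the fingers and boss below 0.1 N and value of joint lever below 0.06 rad), for 0.2 s.
2. the lever has been pushed through two clicks (value of joint lever above 0.18 rad).
At the end, for the whole second after the job is handed in: The fingers hold the lever still (over 1 N) past its fourth click, short of its fifth (0.425 to 0.535 rad); the steel boss, free of the fingers, stands flange up in the nest within 4 mm of its axis, 0.08 rad of upright and 2.5 mm of fully seated, the pad pressing on it (over 0.3 N) (value of joint lever between 0.425 and 0.535 rad and velocity of joint lever between -0.05 and 0.05 rad/s and contact force between the fingers and lever above 1 N and contact force between pad and boss above 0.3 N and horizontal distance between boss_mid and nest below 0.004 m and z of boss_mid in the frame of nest below -0.0015 m and angle between boss_mid's own z axis and vertical below 0.08 rad and contact force between the fingers and boss below 0.1 N); the arm keeps its last pose, push and grip.
It fails at once if the lever goes past the fifth click (value of joint lever above 0.545 rad).
It fails at once if another thing on the bench is moved by more than 20 mm (distance of any of brass_boss_mid, hammer, wrench, marker_can, collar, square from where it was at the start of the episode above 0.02 m).
It also fails if it takes over 61 s, if anything falls off the work surface, if the arm or the gripper's body presses on something with over 40 N, if the wrist force passes 120 N, or if a joint passes its speed limit or range.

## Working session

There is one attempt and no reset: what is moved stays moved. The work goes in short steps, Python scripts to look and compute and a shell command to move; the robot and the scene stay as the last step left them, time stands still between calls to the robot, and variables do not carry over. Pictures are saved under pics/ and viewed, about 8 in all and at most 12, crops included, and the job is handed in when it is done.

```bash
mkdir -p pics; ls; cat > h.py <<'E'
import numpy as np, cv2
from workcell import env
def load(n): 
    d=np.load(f'pics/{n}.npz'); return d['im'],d['d']
def grab(cam,n):
    im,d=env.grab_frame(cam); np.savez(f'pics/{n}.npz',im=im,d=d); cv2.imwrite(f'pics/{n}.png',im); return im,d
def ray(cam,u,v):
    p=env.camera_params(cam);K=np.array(p['camera_matrix']);T=np.array(p['cam_to_world'])
    r=np.array([(u-K[0,2])/K[0,0],-(v-K[1,2])/K[1,1],-1.]); return T[:3,3],T[:3,:3]@r
def onz(cam,u,v,z):
    o,r=ray(cam,u,v); return o+r*(z-o[2])/r[2]
def dep(cam,u,v,d):
    o,r=ray(cam,u,v); return o+r*d[int(v),int(u)]
E
python3 - <<'E'
from h import *
print(env.state())
for c in('top','side'):
    grab(c,c+'0'); p=env.camera_params(c); print(p)
E
```

```text
pics
{'time_s': 0.0, 'qpos': array([ 7.36833386e+01,  1.83480184e+01,  8.97083537e+01, -2.00866319e-04,
        7.20426983e+01, -1.14729275e+00]), 'qvel': array([-0.03207012, -0.02607537, -0.06118399,  0.10272297, -0.02780334,
        0.01670308]), 'effort': array([ 7.73016927e-04, -4.12462986e+01, -2.31973690e+01,  7.28415954e-02,
        4.56521718e-02, -1.38842065e-04]), 'ee_pos': array([150.32939618, 554.46122463, 213.14339681]), 'ee_rot': array([-1.79998207e+02,  9.90544488e-02,  7.48306950e+01]), 'force': array([ 0.49774811, -0.0420987 , -0.0837186 ]), 'torque': array([-0.02854228, -0.00039463,  0.0165122 ]), 'gripper_width': 91.06586882000975}
{'camera_matrix': array([[577.63559677,   0.        , 310.35398917],
       [  0.        , 577.63559677, 242.46044937],
       [  0.        ,   0.        ,   1.        ]]), 'cam_to_world': array([[ 9.25116900e-03,  9.97846043e-01, -6.49437529e-02,
         5.15316368e+02],
       [-9.99690611e-01,  1.07287847e-02,  2.24404735e-02,
         3.34974176e+01],
       [ 2.30889052e-02,  6.47160594e-02,  9.97636574e-01,
         1.37595328e+03],
       [ 0.00000000e+00,  0.00000000e+00,  0.00000000e+00,
         1.00000000e+00]])}
{'camera_matrix': array([[577.15818188,   0.        , 324.26834993],
       [  0.        , 577.15818188, 238.33732264],
       [  0.        ,   0.        ,   1.        ]]), 'cam_to_world': array([[-9.99262381e-01,  1.87075534e-02, -3.35368768e-02,
         5.51775908e+02],
       [-3.83608267e-02, -5.26584195e-01,  8.49257047e-01,
         1.19235592e+03],
       [-1.77246771e-03,  8.49917121e-01,  5.26913414e-01,
         8.37053260e+02],
       [ 0.00000000e+00,  0.00000000e+00,  0.00000000e+00,
         1.00000000e+00]])}
```

View pics/top0.png

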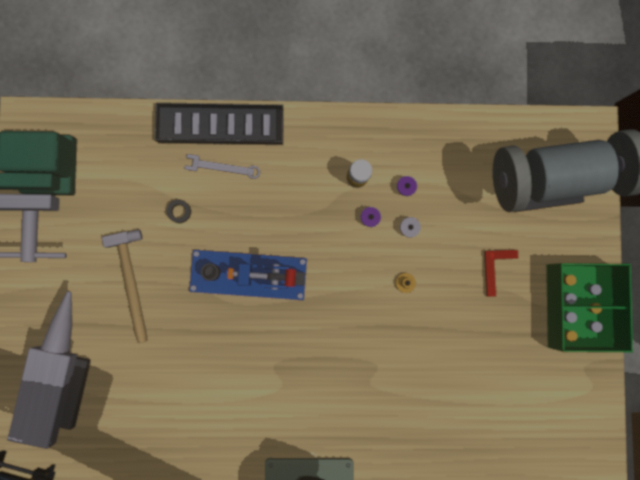

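View pics/side0.png

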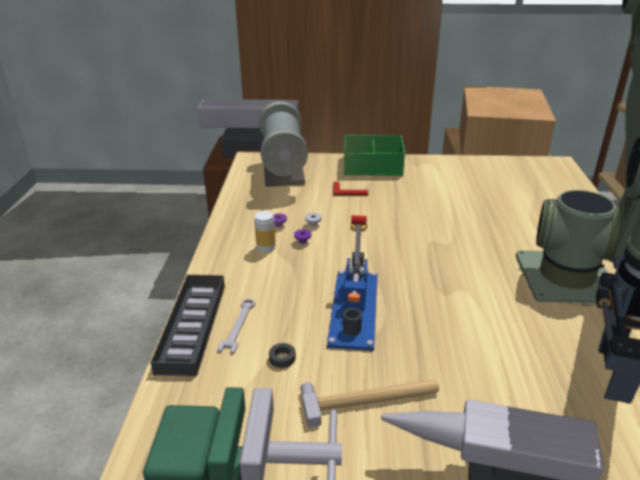

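The top view shows the clamp at (248,275), with its nest at (209,270) and its red handle at (291,278). Candidates for the steel boss:
- grey (410,227)
- purple (371,216) and (407,186), excluded by colour
- brass (405,282), which must not be disturbed
- grey dots in the green bin at (572,299), (597,290) and (597,326), which are bin contents

I choose grey (410,227) and will check it in a close crop.

```bash
cat > m.py <<'E'
from h import *
im,d=load('top0'); s,ds=load('side0')
def blob(im,lo,hi,box):
    h=cv2.cvtColor(im,cv2.COLOR_BGR2HSV); m=cv2.inRange(h,lo,hi); k=np.zeros_like(m); u0,v0,u1,v1=box; k[v0:v1,u0:u1]=m[v0:v1,u0:u1]
    c=max(cv2.findContours(k,0,1)[0],key=cv2.contourArea); return c
def show(n,cam,c,z,im_d):
    (u,v),r=cv2.minEnclosingCircle(c); M=cv2.moments(c); uc,vc=M['m10']/M['m00'],M['m01']/M['m00']
    print(n,'px',round(u,1),round(v,1),'r',round(r,1),'cent',round(uc,1),round(vc,1),'onz',onz(cam,uc,vc,z).round(1),'dep',dep(cam,uc,vc,im_d).round(1))
show('boss','top',blob(im,(0,0,90),(180,60,255),(393,210,428,245)),28,d)
show('boss side','side',blob(s,(0,0,110),(180,50,255),(300,208,328,232)),28,ds)
c=blob(im,(100,80,30),(125,255,255),(180,240,320,310)); 
b=cv2.boxPoints(cv2.minAreaRect(cv2.convexHull(c))); P=np.array([onz('top',*q,12) for q in b]); print('plate',P.round(1),P.mean(0).round(1),[np.linalg.norm(P[i]-P[i-1]).round(1) for i in range(4)])
for i in range(4):
    e=P[i]-P[i-1]; print('edge yaw',np.degrees(np.arctan2(e[1],e[0])).round(2))
show('nest','top',blob(im,(0,0,0),(180,130,75),(195,256,223,285)),57,d)
show('handle','top',blob(im,(0,120,60),(8,255,255),(275,262,303,292)),185,d)
show('handle s','side',blob(s,(0,120,60),(8,255,255),(345,210,372,226)),180,ds)
show('brass','top',blob(im,(12,120,60),(28,255,255),(392,270,420,296)),15,d)
a=cv2.resize(im[200:300,180:320],None,fx=4,fy=4,interpolation=2); b=cv2.resize(im[205:305,380:430],None,fx=4,fy=4,interpolation=2)
cv2.imwrite('pics/crop1.png',np.hstack([a,b]))
E
python3 m.py
```

```text
boss px 409.9 226.7 r 10.6 cent 409.9 226.8 onz [ 642.5 -230.7   28. ] dep [ 642.4 -230.5   29.2]
boss side px 312.9 217.0 r 8.2 cent 312.7 217.0 onz [ 640.3 -224.9   28. ] dep [ 640.6 -229.5   25.4]
plate [[487.8 284.4  12. ]
 [584.2 279.4  12. ]
 [567.2  13.4  12. ]
 [470.6  19.6  12. ]] [527.4 149.2  12. ] [np.float64(265.3), np.float64(96.4), np.float64(266.6), np.float64(96.8)]
edge yaw 86.27
edge yaw -2.93
edge yaw -93.66
edge yaw 176.32
nest px 209.3 267.4 r 13.1 cent 208.8 269.7 onz [536.6 234.1  57. ] dep [537.  238.   30.8]
handle px 290.0 277.0 r 8.1 cent 290.1 276.9 onz [521.3  47.7 185. ] dep [521.3  47.6 193.5]
handle s px 358.5 219.0 r 7.2 cent 358.4 219.4 onz [518.9  48.6 180. ] dep [519.2  59.6 186.3]
brass px 405.2 282.4 r 10.5 cent 405.1 282.4 onz [ 511.9 -221.6   15. ] dep [ 511.9 -219.3   27.4]
```

View pics/crop1.png

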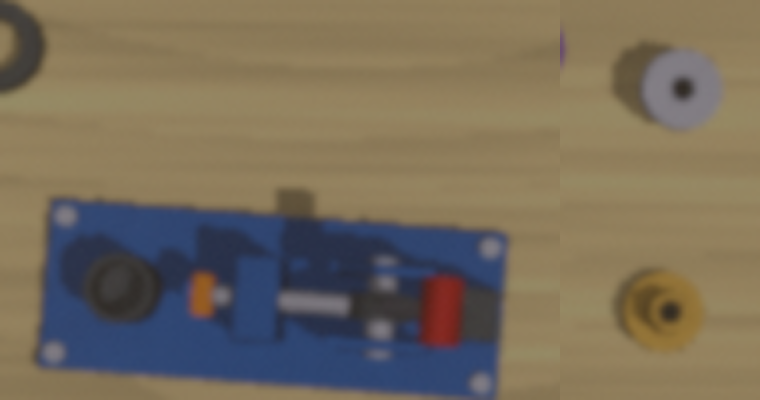

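The crop confirms the choice: a grey flange-up disc at (410,227), and the brass one spigot up at (405,282). The nest mask picked up shadow, so I'll refine it from depth.

```bash
cat > n.py <<'E'
from h import *
def cloud(cam,d,zl,zh,c,r):
    v,u=np.nonzero(d>0); o,_=ray(cam,0,0); p=env.camera_params(cam);K=np.array(p['camera_matrix']);T=np.array(p['cam_to_world'])
    R=np.stack([(u-K[0,2])/K[0,0],-(v-K[1,2])/K[1,1],-np.ones(len(u))],1)@T[:3,:3].T
    P=o+R*d[v,u][:,None]; k=(P[:,2]>zl)&(P[:,2]<zh)&(np.hypot(*(P[:,:2]-c).T)<r); return P[k],np.c_[u,v][k]
if __name__=='__main__':
  for cam in('top','side'):
    d=load(cam+'0')[1]
    for n,zl,zh,c,r in(('nest',50,64,(535,236),32),('boss',22,34,(642,-229),35),('handle',170,200,(521,54),35),('pad',50,75,(532,195),24)):
        P,q=cloud(cam,d,zl,zh,np.array(c),r)
        if len(P)<5: print(n,len(P)); continue
        cc,rr=cv2.minEnclosingCircle(P[:,:2].astype(np.float32)); print(cam,n,len(P),'mean',P.mean(0).round(1),'circ',np.round(cc,1),round(rr,1),'x',np.percentile(P[:,0],[2,98]).round(1),'y',np.percentile(P[:,1],[2,98]).round(1),'z95',np.percentile(P[:,2],95).round(1))
E
python3 n.py
```

```text
top nest 129 mean [532.5 232.7  56.8] circ [532.4 233.3] 20.3 x [513.3 551.8] y [213.7 252. ] z95 61.4
top boss 316 mean [ 642.3 -231.1   28. ] circ [ 642.4 -231.7] 24.3 x [620.7 663.3] y [-252.7 -209.6] z95 32.3
top handle 184 mean [520.5  48.  188.4] circ [520.2  47.9] 19.3 x [502.8 537.6] y [37.7 58.3] z95 193.8
top pad 97 mean [530.  189.1  65.9] circ [532.6 194.9] 23.8 x [518.3 540.9] y [171.7 217.9] z95 73.2
side nest 153 mean [530.6 236.   54.7] circ [530.4 235.7] 22.1 x [512. 550.] y [217.  255.2] z95 58.0
side boss 130 mean [ 640.1 -226.8   26.5] circ [ 639.7 -229.1] 27.3 x [618.6 661.8] y [-250.9 -206. ] z95 30.0
side handle 152 mean [519.3  56.4 183.2] circ [519.1  55.9] 18.2 x [501.9 535.9] y [44.1 63.8] z95 190.0
side pad 103 mean [527.7 191.5  63.2] circ [528.8 195.9] 23.7 x [516.  537.7] y [173.2 218.7] z95 70.1
```

```bash
python3 -m pendant '[{"xyz":[-0.04,0.043,-0.03],"roll":5,"jaw":0},{"xyz":[-0.08,0.086,-0.06],"roll":10,"jaw":0},{"xyz":[-0.12,0.129,-0.08],"roll":15,"jaw":0},{"xyz":[-0.16,0.172,-0.08],"roll":20,"jaw":0},{"xyz":[-0.2,0.215,-0.08],"roll":25,"jaw":0},{"xyz":[-0.24,0.258,-0.08],"roll":30,"jaw":0},{"xyz":[-0.28,0.301,-0.08],"roll":35,"jaw":0},{"xyz":[-0.314,0.34,-0.08],"roll":40,"jaw":0}]'
```

```text
time_s: 1.1
ee_pos: [396.9, 161.0, 293.8]
ee_rot: [-180.0, -0.0, 34.6]
force: [0.0, 1.3, 0.9]
gripper_width: 91.1
```

```bash
cat > go.py <<'E'
import sys; from h import *
from scipy.spatial.transform import Rotation as R
s=env.state(); t=np.array([float(a) for a in sys.argv[1:4]]); r=R.from_euler('xyz',s['ee_rot'],degrees=True)
print('t',s['time_s'],'pos',s['ee_pos'].round(1),'rot',s['ee_rot'].round(2),'F',s['force'].round(1),'w',round(s['gripper_width'],1)); print('shift m',(r.inv().apply(t-s['ee_pos'])/1000).round(4))
if len(sys.argv)>4: print('roll',round((s['ee_rot'][2]-float(sys.argv[4])+180)%360-180,2))
E
python3 go.py 641.2 -230 100 -3.75
```

```text
t 1.1 pos [396.9 161.  293.8] rot [-180.     -0.     34.63] F [0.  1.3 0.9] w 91.1
shift m [-0.0212  0.4605  0.1938]
roll 38.38
```

```bash
python3 -m pendant '[{"xyz":[-0.003,0.06,0],"roll":5,"jaw":0},{"xyz":[-0.006,0.12,0],"roll":10,"jaw":0},{"xyz":[-0.009,0.18,0],"roll":15,"jaw":0},{"xyz":[-0.011,0.24,0.01],"roll":20,"jaw":0},{"xyz":[-0.014,0.3,0.05],"roll":25,"jaw":0},{"xyz":[-0.017,0.355,0.09],"roll":30,"jaw":0},{"xyz":[-0.019,0.41,0.13],"roll":34,"jaw":0},{"xyz":[-0.0212,0.46,0.17],"roll":38.4,"jaw":0}]'; python3 go.py 641.2 -230 8 -3.75
```

```text
time_s: 2.1
ee_pos: [632.9, -213.4, 136.0]
ee_rot: [-180.0, 0.0, -3.7]
force: [1.1, 1.1, 1.2]
gripper_width: 91.1
t 2.1 pos [ 632.9 -213.4  136. ] rot [-1.7998e+02  2.0000e-02 -3.7400e+00] F [1.1 1.1 1.2] w 91.1
shift m [0.0094 0.0161 0.128 ]
roll 0.01
```

```bash
python3 -m pendant '[{"xyz":[0,0,0],"roll":0,"jaw":0},{"xyz":[0,0,0.03],"roll":0,"jaw":0},{"xyz":[0,0,0.06],"roll":0,"jaw":0},{"xyz":[0,0,0.08],"roll":0,"jaw":0},{"xyz":[0,0,0.08],"roll":0,"jaw":0.1},{"xyz":[0,0,0.08],"roll":0,"jaw":0.1},{"xyz":[0,0,0.08],"roll":0,"jaw":0.1},{"xyz":[0,0,0.08],"roll":0,"jaw":0.1}]'; python3 go.py 641.2 -230 8 -3.75
python3 - <<'E'
from h import *
from n import cloud
for c in('top','side'):
    im,d=grab(c,c+'1')
im=load('side1')[0]; cv2.imwrite('pics/c2.png',cv2.resize(im[140:260,230:390],None,fx=4,fy=4,interpolation=2))
E
```

```text
time_s: 3.1
ee_pos: [632.8, -212.0, 58.7]
ee_rot: [180.0, -0.1, -3.6]
force: [0.1, -0.6, 0.2]
gripper_width: 81.8
t 3.1 pos [ 632.8 -212.    58.7] rot [ 1.7998e+02 -9.0000e-02 -3.5700e+00] F [ 0.1 -0.6  0.2] w 81.8
shift m [0.0095 0.0175 0.0507]
roll 0.18
```

View pics/c2.png

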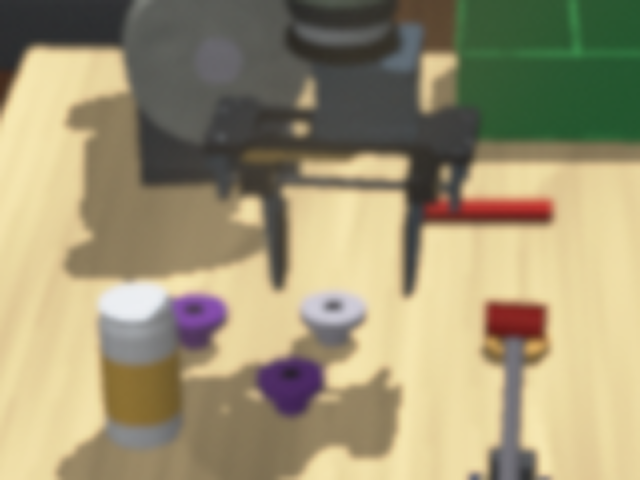

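```bash
python3 - <<'E'
from h import *
for u,v in((299.5,211.5),(332.3,213)): print(onz('side',u,v,59))
p=env.camera_params('side')
E
```

```text
[ 675.17667215 -200.03863658   59.        ]
[ 584.27653766 -194.7601028    59.        ]
```

The side crop shows the fingers straddling the steel boss in x, with tips at (299,211) and (332,213) and the boss at (313,217). They still have to go 17 mm further towards −y.

```bash
python3 -m pendant '[{"xyz":[0.010,0.0185,0],"roll":0.2,"jaw":0.1},{"xyz":[0.010,0.0185,0],"roll":0.2,"jaw":0.1},{"xyz":[0.010,0.0185,0.03],"roll":0.2,"jaw":0.1},{"xyz":[0.010,0.0185,0.05],"roll":0.2,"jaw":0.1},{"xyz":[0.010,0.0185,0.05],"roll":0.2,"jaw":0.35},{"xyz":[0.010,0.0185,0.05],"roll":0.2,"jaw":0.45},{"xyz":[0.010,0.0185,0.05],"roll":0.2,"jaw":0.6},{"xyz":[0.010,0.0185,0.05],"roll":0.2,"jaw":0.7}]' 20; python3 go.py 532 234 120 -3.75
```

```text
time_s: 4.2
ee_pos: [642.0, -231.2, 8.8]
ee_rot: [180.0, -0.1, -3.8]
force: [0.6, -1.1, 1.2]
gripper_width: 47.6
t 4.2 pos [ 642.  -231.2    8.8] rot [ 1.7997e+02 -1.3000e-01 -3.7700e+00] F [ 0.6 -1.1  1.2] w 47.6
shift m [-0.1401 -0.4569 -0.1117]
roll -0.02
```

```bash
python3 -m pendant '[{"xyz":[0,0,-0.01],"roll":0,"jaw":0.7},{"xyz":[0,0,-0.06],"roll":0,"jaw":0.7},{"xyz":[0,0,-0.115],"roll":0,"jaw":0.7},{"xyz":[-0.01,-0.03,-0.165],"roll":0,"jaw":0.7},{"xyz":[-0.02,-0.07,-0.2],"roll":0,"jaw":0.7},{"xyz":[-0.035,-0.12,-0.22],"roll":0,"jaw":0.7},{"xyz":[-0.053,-0.175,-0.22],"roll":0,"jaw":0.7},{"xyz":[-0.07,-0.23,-0.22],"roll":0,"jaw":0.7}]'; python3 go.py 532.4 233.5 120 -3.75
```

```text
time_s: 5.2
ee_pos: [585.5, 4.7, 228.4]
ee_rot: [-180.0, -0.0, -3.8]
force: [1.5, 0.1, -1.7]
gripper_width: 47.5
t 5.2 pos [585.5   4.7 228.4] rot [-1.7998e+02 -3.0000e-02 -3.8100e+00] F [ 1.5  0.1 -1.7] w 47.5
shift m [-0.0682 -0.2248  0.1084]
roll -0.06
```

```bash
python3 -m pendant '[{"xyz":[-0.014,-0.045,0],"roll":0,"jaw":0.7},{"xyz":[-0.028,-0.09,0],"roll":0,"jaw":0.7},{"xyz":[-0.042,-0.135,0],"roll":0,"jaw":0.7},{"xyz":[-0.055,-0.18,0],"roll":0,"jaw":0.7},{"xyz":[-0.068,-0.223,0],"roll":0,"jaw":0.7},{"xyz":[-0.068,-0.223,0.06],"roll":0,"jaw":0.7},{"xyz":[-0.068,-0.223,0.11],"roll":0,"jaw":0.7},{"xyz":[-0.068,-0.223,0.13],"roll":0,"jaw":0.7}]'; python3 go.py 532.4 233.5 75 -3.75
```

```text
time_s: 6.2
ee_pos: [530.7, 229.3, 94.7]
ee_rot: [179.8, 0.3, -3.7]
force: [-0.0, 0.2, -2.3]
gripper_width: 47.4
t 6.2 pos [530.7 229.3  94.7] rot [179.84   0.33  -3.74] F [-0.   0.2 -2.3] w 47.4
shift m [ 0.0015 -0.0043  0.0197]
roll 0.01
```

Holding (−2.3 N of weight reads plausible). Correct the position, hover 10 mm above the mouth, and look.

```bash
python3 -m pendant '[{"xyz":[0.0015,-0.004,0],"roll":0,"jaw":0.7},{"xyz":[0.0015,-0.004,0.01],"roll":0,"jaw":0.7},{"xyz":[0.0015,-0.004,0.018],"roll":0,"jaw":0.7},{"xyz":[0.0015,-0.004,0.018],"roll":0,"jaw":0.7},{"xyz":[0.0015,-0.004,0.018],"roll":0,"jaw":0.7},{"xyz":[0.0015,-0.004,0.018],"roll":0,"jaw":0.7},{"xyz":[0.0015,-0.004,0.018],"roll":0,"jaw":0.7},{"xyz":[0.0015,-0.004,0.018],"roll":0,"jaw":0.7}]'; python3 go.py 532.4 233.5 48 -3.75
python3 - <<'E'
from h import *
im,d=grab('side','side2'); cv2.imwrite('pics/c3.png',cv2.resize(im[260:360,290:410],None,fx=5,fy=5,interpolation=2))
E
```

```text
time_s: 7.2
ee_pos: [535.1, 234.0, 79.8]
ee_rot: [-180.0, -0.0, -3.8]
force: [-0.8, -0.1, -2.8]
gripper_width: 47.8
t 7.2 pos [535.1 234.   79.8] rot [-1.7999e+02 -2.0000e-02 -3.7700e+00] F [-0.8 -0.1 -2.8] w 47.8
shift m [-0.0027  0.0007  0.0318]
roll -0.02
```

View pics/c3.png

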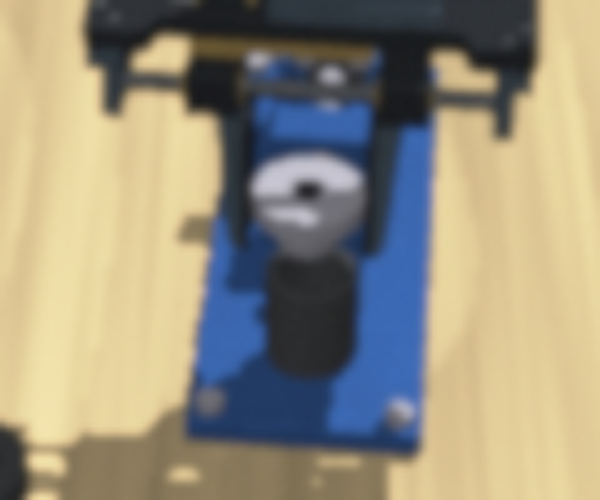

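The crop shows the boss held upright, with its flange at (308,190) and the nest post at (312,310). It sits slightly to the +x side of the nest, which agrees with the 2.7 mm correction.

```bash
python3 -m pendant '[{"xyz":[-0.0027,0.0007,0],"roll":0,"jaw":0.7},{"xyz":[-0.0027,0.0007,0.004],"roll":0,"jaw":0.7},{"xyz":[-0.0027,0.0007,0.009],"roll":0,"jaw":0.7},{"xyz":[-0.0027,0.0007,0.009],"roll":0,"jaw":0.7},{"xyz":[-0.0027,0.0007,0.009],"roll":0,"jaw":0.7},{"xyz":[-0.0027,0.0007,0.009],"roll":0,"jaw":0.7},{"xyz":[-0.0027,0.0007,0.009],"roll":0,"jaw":0.7},{"xyz":[-0.0027,0.0007,0.009],"roll":0,"jaw":0.7}]'; python3 go.py 532.4 233.5 48 -3.75
```

```text
time_s: 8.25
ee_pos: [532.3, 233.5, 70.8]
ee_rot: [-180.0, -0.0, -3.8]
force: [0.4, -0.1, -1.9]
gripper_width: 47.4
t 8.25 pos [532.3 233.5  70.8] rot [-1.7999e+02 -1.0000e-02 -3.7700e+00] F [ 0.4 -0.1 -1.9] w 47.4
shift m [ 0.0001 -0.      0.0228]
roll -0.02
```

```bash
python3 -m pendant '[{"xyz":[0,0,0.002],"roll":0,"jaw":0.7},{"xyz":[0,0,0.004],"roll":0,"jaw":0.7},{"xyz":[0,0,0.006],"roll":0,"jaw":0.7},{"xyz":[0,0,0.007],"roll":0,"jaw":0.7},{"xyz":[0,0,0.008],"roll":0,"jaw":0.7},{"xyz":[0,0,0.009],"roll":0,"jaw":0.7},{"xyz":[0,0,0.010],"roll":0,"jaw":0.7},{"xyz":[0,0,0.010],"roll":0,"jaw":0.7}]'; python3 go.py 532.4 233.5 48 -3.75
```

```text
time_s: 9.25
ee_pos: [532.2, 233.5, 60.6]
ee_rot: [-180.0, 0.0, -3.8]
force: [0.3, -0.6, -2.3]
gripper_width: 47.1
t 9.25 pos [532.2 233.5  60.6] rot [-1.80e+02  1.00e-02 -3.77e+00] F [ 0.3 -0.6 -2.3] w 47.1
shift m [ 0.0002 -0.      0.0126]
roll -0.02
```

Free entry into the bore. Continue to just above seated.

```bash
python3 -m pendant '[{"xyz":[0,0,0.002],"roll":0,"jaw":0.7},{"xyz":[0,0,0.004],"roll":0,"jaw":0.7},{"xyz":[0,0,0.006],"roll":0,"jaw":0.7},{"xyz":[0,0,0.008],"roll":0,"jaw":0.7},{"xyz":[0,0,0.010],"roll":0,"jaw":0.7},{"xyz":[0,0,0.011],"roll":0,"jaw":0.7},{"xyz":[0,0,0.012],"roll":0,"jaw":0.7},{"xyz":[0,0,0.012],"roll":0,"jaw":0.7}]'; python3 go.py 532.4 233.5 48 -3.75
```

```text
time_s: 10.25
ee_pos: [532.3, 233.5, 48.6]
ee_rot: [-180.0, 0.0, -3.8]
force: [-0.1, 0.2, -1.6]
gripper_width: 47.2
t 10.25 pos [532.3 233.5  48.6] rot [-1.80e+02  1.00e-02 -3.77e+00] F [-0.1  0.2 -1.6] w 47.2
shift m [ 0.0001 -0.      0.0006]
roll -0.02
```

```bash
python3 -m pendant '[{"xyz":[0,0,0.0005],"roll":0,"jaw":0.7},{"xyz":[0,0,0.001],"roll":0,"jaw":0.7},{"xyz":[0,0,0.001],"roll":0,"jaw":0.4},{"xyz":[0,0,0.001],"roll":0,"jaw":0.35},{"xyz":[0,0,0.001],"roll":0,"jaw":0.2},{"xyz":[0,0,0.001],"roll":0,"jaw":0.2},{"xyz":[0,0,0.001],"roll":0,"jaw":0.2},{"xyz":[0,0,0.001],"roll":0,"jaw":0.2}]'; python3 go.py 532.4 233.5 250 -3.75; python3 - <<'E'
from h import *
im,d=grab('side','side3'); cv2.imwrite('pics/c4.png',cv2.resize(im[260:360,290:410],None,fx=5,fy=5,interpolation=2))
E
```

```text
time_s: 11.25
ee_pos: [532.3, 233.5, 47.7]
ee_rot: [-180.0, -0.0, -3.8]
force: [-0.6, -0.5, 0.5]
gripper_width: 73.2
t 11.25 pos [532.3 233.5  47.7] rot [-180.     -0.     -3.77] F [-0.6 -0.5  0.5] w 73.2
shift m [ 1.000e-04 -0.000e+00 -2.023e-01]
roll -0.02
```

View pics/c4.png

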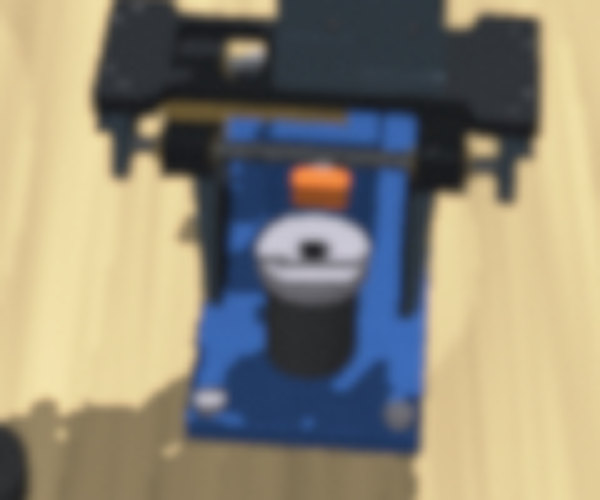

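Crop: flange level on the nest mouth at (313,250), fingers clear on both sides, pad at (320,187) still back. The boss is seated and released. Next I'll rise, turn the jaws along the clamp's x and go above the handle.

```bash
python3 -m pendant '[{"xyz":[0,0,-0.03],"roll":0,"jaw":0.2},{"xyz":[0,0,-0.08],"roll":0,"jaw":0.2},{"xyz":[0,0,-0.14],"roll":-10,"jaw":0.2},{"xyz":[0,0,-0.19],"roll":-20,"jaw":0.2},{"xyz":[0,0.02,-0.2],"roll":-30,"jaw":0.2},{"xyz":[0,0.06,-0.2],"roll":-40,"jaw":0.2},{"xyz":[0,0.11,-0.2],"roll":-50,"jaw":0.2},{"xyz":[0,0.16,-0.2],"roll":-60,"jaw":0.2}]'; python3 go.py 520.4 48 230 86.25
python3 -c "
from h import *
print(onz('top',290.1,276.9,180),onz('side',358.4,219.4,180))"
```

```text
time_s: 12.3
ee_pos: [521.5, 72.5, 247.7]
ee_rot: [180.0, -0.0, 56.6]
force: [0.7, 0.5, -0.2]
gripper_width: 72.6
t 12.3 pos [521.5  72.5 247.7] rot [ 1.7998e+02 -1.0000e-02  5.6600e+01] F [ 0.7  0.5 -0.2] w 72.6
shift m [-0.0211  0.0126  0.0177]
roll -29.65
[521.43297863  47.78318944 180.        ] [518.94095865  48.668562   180.        ]
```

```bash
python3 -m pendant '[{"xyz":[-0.01,0.006,0],"roll":-10,"jaw":0.2},{"xyz":[-0.021,0.0126,0],"roll":-20,"jaw":0.2},{"xyz":[-0.021,0.0126,0],"roll":-29.6,"jaw":0.2},{"xyz":[-0.021,0.0126,0],"roll":-29.6,"jaw":0.2},{"xyz":[-0.021,0.0126,0.01],"roll":-29.6,"jaw":0.2},{"xyz":[-0.021,0.0126,0.02],"roll":-29.6,"jaw":0.2},{"xyz":[-0.021,0.0126,0.02],"roll":-29.6,"jaw":0.2},{"xyz":[-0.021,0.0126,0.02],"roll":-29.6,"jaw":0.2}]'; python3 go.py 520.4 48 168 86.25; python3 - <<'E'
from h import *
im,d=grab('side','side4'); a=cv2.resize(im[150:300,280:440],None,fx=4,fy=4,interpolation=2);cv2.imwrite('pics/c5.png',a)
E
```

```text
time_s: 13.3
ee_pos: [520.6, 49.5, 227.6]
ee_rot: [-180.0, -0.0, 85.8]
force: [0.3, 0.2, 0.4]
gripper_width: 72.6
t 13.3 pos [520.6  49.5 227.6] rot [-179.99   -0.     85.82] F [0.3 0.2 0.4] w 72.6
shift m [-0.0015 -0.0001  0.0596]
roll -0.43
```

View pics/c5.png

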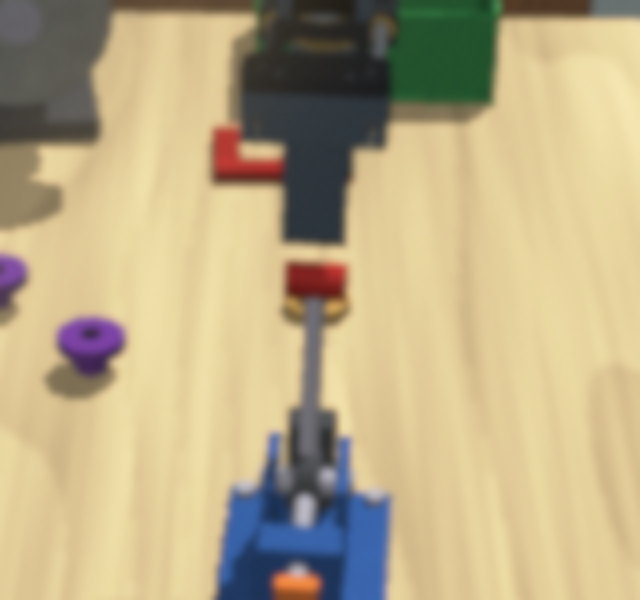

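The side crop shows the finger aligned over the handle: finger at (315,240), handle at (316,280). I'll descend and grip it.

```bash
python3 -m pendant '[{"xyz":[-0.0015,0,0.02],"roll":-0.4,"jaw":0.2},{"xyz":[-0.0015,0,0.04],"roll":-0.4,"jaw":0.2},{"xyz":[-0.0015,0,0.0595],"roll":-0.4,"jaw":0.2},{"xyz":[-0.0015,0,0.0595],"roll":-0.4,"jaw":0.4},{"xyz":[-0.0015,0,0.0595],"roll":-0.4,"jaw":0.6},{"xyz":[-0.0015,0,0.0595],"roll":-0.4,"jaw":0.75},{"xyz":[-0.0015,0,0.0595],"roll":-0.4,"jaw":0.85},{"xyz":[-0.0015,0,0.0595],"roll":-0.4,"jaw":0.95}]' 40; python3 go.py 520.4 48 168 86.25
```

```text
time_s: 14.35
ee_pos: [520.6, 47.9, 168.5]
ee_rot: [180.0, -0.0, 86.2]
force: [0.3, -0.1, 1.1]
gripper_width: 26.1
t 14.35 pos [520.6  47.9 168.5] rot [ 1.7996e+02 -1.0000e-02  8.6230e+01] F [ 0.3 -0.1  1.1] w 26.1
shift m [ 0.0001 -0.0002  0.0005]
roll -0.02
```

```bash
python3 -m pendant '[{"xyz":[0,0,0],"roll":0,"jaw":1},{"xyz":[0,0,0],"roll":0,"jaw":1},{"xyz":[0,0,0],"roll":0,"jaw":1},{"xyz":[0,0,0],"roll":0,"jaw":1},{"xyz":[0,0,0],"roll":0,"jaw":1},{"xyz":[0,0,0],"roll":0,"jaw":1},{"xyz":[0,0,0],"roll":0,"jaw":1},{"xyz":[0,0,0],"roll":0,"jaw":1}]' 40; python3 go.py 520.4 48 168 86.25
```

```text
time_s: 15.35
ee_pos: [520.6, 47.6, 168.4]
ee_rot: [180.0, 0.0, 86.2]
force: [-1.3, -5.4, 5.4]
gripper_width: 20.8
t 15.35 pos [520.6  47.6 168.4] rot [1.7998e+02 3.0000e-02 8.6240e+01] F [-1.3 -5.4  5.4] w 20.8
shift m [ 0.0004 -0.0002  0.0004]
roll -0.01
```

```bash
python3 -m pendant '[{"xyz":[0.004,0,-0.001],"roll":0,"jaw":1},{"xyz":[0.008,0,-0.002],"roll":0,"jaw":1},{"xyz":[0.012,0,-0.003],"roll":0,"jaw":1},{"xyz":[0.016,0,-0.0037],"roll":0,"jaw":1},{"xyz":[0.020,0,-0.0043],"roll":0,"jaw":1},{"xyz":[0.024,0,-0.0048],"roll":0,"jaw":1},{"xyz":[0.028,0,-0.0052],"roll":0,"jaw":1},{"xyz":[0.028,0,-0.0052],"roll":0,"jaw":1}]' 40; python3 go.py 520.4 48 168 86.25
```

```text
time_s: 16.35
ee_pos: [522.4, 74.4, 174.2]
ee_rot: [179.9, 0.2, 86.3]
force: [-1.4, -7.1, 7.6]
gripper_width: 21.2
t 16.35 pos [522.4  74.4 174.2] rot [179.95   0.18  86.29] F [-1.4 -7.1  7.6] w 21.2
shift m [-0.0265 -0.0003  0.0063]
roll 0.04
```

```bash
r(){ echo; }; python3 -m pendant '[{"xyz":[0.001,0,0],"roll":0,"jaw":1},{"xyz":[0.002,0,0],"roll":0,"jaw":1},{"xyz":[0.003,0,0],"roll":0,"jaw":1},{"xyz":[0.004,0,0],"roll":0,"jaw":1},{"xyz":[0.004,0,0],"roll":0,"jaw":1},{"xyz":[0.004,0,0],"roll":0,"jaw":1},{"xyz":[0.004,0,0],"roll":0,"jaw":1},{"xyz":[0.004,0,0],"roll":0,"jaw":1}]'; python3 -m pendant '[{"xyz":[0.001,0,0],"roll":0,"jaw":1},{"xyz":[0.002,0,0],"roll":0,"jaw":1},{"xyz":[0.002,0,0],"roll":0,"jaw":1},{"xyz":[0.002,0,0],"roll":0,"jaw":1},{"xyz":[0.002,0,0],"roll":0,"jaw":1},{"xyz":[0.002,0,0],"roll":0,"jaw":1},{"xyz":[0.002,0,0],"roll":0,"jaw":1},{"xyz":[0.002,0,0],"roll":0,"jaw":1}]';  python3 -m pendant '[{"xyz":[0.001,0,0],"roll":0,"jaw":1},{"xyz":[0.002,0,0],"roll":0,"jaw":1},{"xyz":[0.002,0,0],"roll":0,"jaw":1},{"xyz":[0.002,0,0],"roll":0,"jaw":1},{"xyz":[0.002,0,0],"roll":0,"jaw":1},{"xyz":[0.002,0,0],"roll":0,"jaw":1},{"xyz":[0.002,0,0],"roll":0,"jaw":1},{"xyz":[0.002,0,0],"roll":0,"jaw":1}]'
```

```text
time_s: 17.35
ee_pos: [522.5, 76.4, 174.2]
ee_rot: [180.0, 0.4, 86.3]
force: [-2.2, -12.9, 9.0]
gripper_width: 21.1
time_s: 18.35
ee_pos: [522.6, 77.9, 174.4]
ee_rot: [179.9, 0.5, 86.3]
force: [-3.2, -14.2, 10.2]
gripper_width: 21.5
time_s: 19.35
ee_pos: [522.9, 81.2, 174.4]
ee_rot: [179.9, 0.3, 86.3]
force: [-2.0, -10.2, 10.1]
gripper_width: 21.5
```

```bash
python3 -m pendant '[{"xyz":[0.001,0,0],"roll":0,"jaw":1},{"xyz":[0.002,0,0],"roll":0,"jaw":1},{"xyz":[0.003,0,0],"roll":0,"jaw":1},{"xyz":[0.004,0,0],"roll":0,"jaw":1},{"xyz":[0.005,0,0],"roll":0,"jaw":1},{"xyz":[0.006,0,0],"roll":0,"jaw":1},{"xyz":[0.007,0,0],"roll":0,"jaw":1},{"xyz":[0.008,0,0],"roll":0,"jaw":1}]'; python3 -m pendant '[{"xyz":[0.001,0,0],"roll":0,"jaw":1},{"xyz":[0.002,0,0],"roll":0,"jaw":1},{"xyz":[0.002,0,0],"roll":0,"jaw":1},{"xyz":[0.002,0,0],"roll":0,"jaw":1},{"xyz":[0.002,0,0],"roll":0,"jaw":1},{"xyz":[0.002,0,0],"roll":0,"jaw":1},{"xyz":[0.002,0,0],"roll":0,"jaw":1},{"xyz":[0.002,0,0],"roll":0,"jaw":1}]'
python3 - <<'E'
from h import *
a,_=grab('side','side5'); t,_=grab('top','top5')
cv2.imwrite('pics/c6.png',np.hstack([cv2.resize(a[180:360,300:420],(400,600),interpolation=2),cv2.resize(t[230:320,180:320][:, :60],(400,600),interpolation=2)]))
E
```

```text
time_s: 20.35
ee_pos: [523.6, 89.6, 174.0]
ee_rot: [179.9, 0.3, 86.3]
force: [-1.8, -10.0, 8.1]
gripper_width: 21.4
time_s: 21.35
ee_pos: [523.6, 90.9, 174.0]
ee_rot: [179.9, 0.3, 86.3]
force: [-1.1, -11.2, 7.9]
gripper_width: 21.3
```

View pics/c6.png

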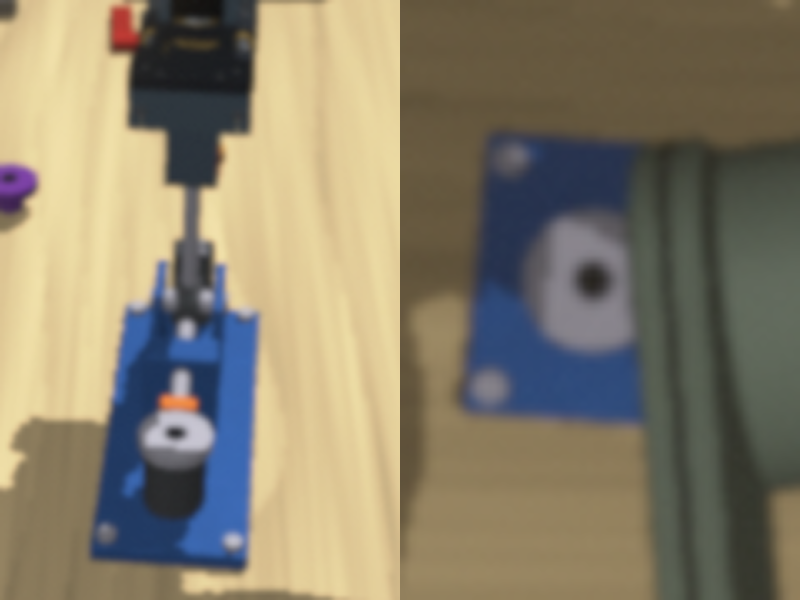

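The side view shows the boss still upright in the nest at (175,440), with the orange pad at (180,403) almost touching the flange. So three clicks are done and the fourth comes next. I'll continue in 2 mm steps.

```bash
python3 -m pendant '[{"xyz":[0.001,0,0],"roll":0,"jaw":1},{"xyz":[0.002,0,0],"roll":0,"jaw":1},{"xyz":[0.002,0,0],"roll":0,"jaw":1},{"xyz":[0.002,0,0],"roll":0,"jaw":1},{"xyz":[0.002,0,0],"roll":0,"jaw":1},{"xyz":[0.002,0,0],"roll":0,"jaw":1},{"xyz":[0.002,0,0],"roll":0,"jaw":1},{"xyz":[0.002,0,0],"roll":0,"jaw":1}]';  python3 -m pendant '[{"xyz":[0.001,0,0],"roll":0,"jaw":1},{"xyz":[0.002,0,0],"roll":0,"jaw":1},{"xyz":[0.002,0,0],"roll":0,"jaw":1},{"xyz":[0.002,0,0],"roll":0,"jaw":1},{"xyz":[0.002,0,0],"roll":0,"jaw":1},{"xyz":[0.002,0,0],"roll":0,"jaw":1},{"xyz":[0.002,0,0],"roll":0,"jaw":1},{"xyz":[0.002,0,0],"roll":0,"jaw":1}]'
```

```text
time_s: 22.45
ee_pos: [523.7, 91.9, 174.0]
ee_rot: [179.9, 0.5, 86.3]
force: [-0.8, -13.8, 8.1]
gripper_width: 20.9
time_s: 23.45
ee_pos: [523.9, 94.7, 174.0]
ee_rot: [179.9, 0.4, 86.3]
force: [-0.5, -11.6, 7.4]
gripper_width: 21.4
```

```bash
python3 -m pendant '[{"xyz":[0.001,0,0],"roll":0,"jaw":1},{"xyz":[0.002,0,0],"roll":0,"jaw":1},{"xyz":[0.002,0,0],"roll":0,"jaw":1},{"xyz":[0.002,0,0],"roll":0,"jaw":1},{"xyz":[0.002,0,0],"roll":0,"jaw":1},{"xyz":[0.002,0,0],"roll":0,"jaw":1},{"xyz":[0.002,0,0],"roll":0,"jaw":1},{"xyz":[0.002,0,0],"roll":0,"jaw":1}]';  python3 -m pendant '[{"xyz":[0.001,0,0],"roll":0,"jaw":1},{"xyz":[0.002,0,0],"roll":0,"jaw":1},{"xyz":[0.002,0,0],"roll":0,"jaw":1},{"xyz":[0.002,0,0],"roll":0,"jaw":1},{"xyz":[0.002,0,0],"roll":0,"jaw":1},{"xyz":[0.002,0,0],"roll":0,"jaw":1},{"xyz":[0.002,0,0],"roll":0,"jaw":1},{"xyz":[0.002,0,0],"roll":0,"jaw":1}]'
```

```text
time_s: 24.45
ee_pos: [524.1, 97.2, 174.0]
ee_rot: [179.9, 0.3, 86.3]
force: [-1.9, -10.7, 7.0]
gripper_width: 21.4
time_s: 25.45
ee_pos: [524.2, 98.9, 173.9]
ee_rot: [179.9, 0.3, 86.3]
force: [0.1, -10.7, 6.8]
gripper_width: 21.2
```

```bash
python3 -m pendant '[{"xyz":[0.0005,0,0],"roll":0,"jaw":1},{"xyz":[0.001,0,0],"roll":0,"jaw":1},{"xyz":[0.0015,0,0],"roll":0,"jaw":1},{"xyz":[0.0015,0,0],"roll":0,"jaw":1},{"xyz":[0.0015,0,0],"roll":0,"jaw":1},{"xyz":[0.0015,0,0],"roll":0,"jaw":1},{"xyz":[0.0015,0,0],"roll":0,"jaw":1},{"xyz":[0.0015,0,0],"roll":0,"jaw":1}]'
python3 - <<'E'
from h import *
from n import cloud
a,d=grab('side','side6')
cv2.imwrite('pics/c7.png',cv2.resize(a[200:360,300:420],(450,600),interpolation=2))
P,_=cloud('side',d,58,80,np.array((531,234)),30); P0,_=cloud('side',load('side3')[1],58,80,np.array((531,234)),30)
for p in(P0,P): p=p[np.hypot(*(p[:,:2]-p[:,:2].mean(0)).T)<18]; A=np.c_[p[:,:2],np.ones(len(p))]; print(len(p),p.mean(0).round(1),np.linalg.lstsq(A,p[:,2],rcond=None)[0][:2].round(3))
E
```

```text
time_s: 26.45
ee_pos: [524.3, 100.8, 173.9]
ee_rot: [179.9, 0.3, 86.3]
force: [-1.1, -10.4, 7.2]
gripper_width: 21.6
149 [530.2 239.3  66.3] [-0.01  -0.027]
139 [530.9 236.2  66.2] [-0.022  0.007]
```

View pics/c7.png

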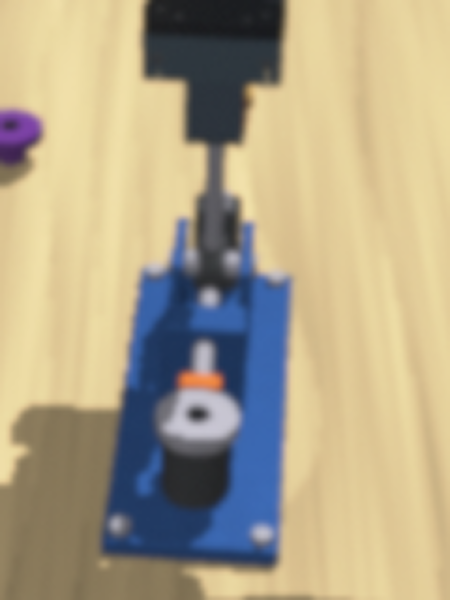

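The side view shows the boss level in the nest at (198,420) with the pad at (200,382) against its flange. The lever is held just past the fourth click with a steady push.

```bash
python3 -c "
from workcell import env
s=env.state();print(s['time_s'],s['ee_pos'],s['force'],abs(s['qvel']).max());print(env.job_done())"
```

```text
26.5 [524.29751957 100.83127694 173.86176733] [ -1.05444134 -10.63849589   6.56749037] 0.1238196839251624
the job is handed in; nothing more can be done
None
```

The steel boss is seated flange up in the nest and released. I then gripped the red lever handle, pushed it through four clicks, and handed in at 26.5 s while still holding it. The hand-in gives no verdict.

- **Boss:** it went into the bore with no lateral force. In the last picture the flange sits level (fitted tilt about 0.02 rad) at the seated height, with the orange pad against it.
- **Lever clicks:** I felt the third click at tool y of about 78–81 mm and the fourth at about 92–95 mm. That matches the expected 14.4 mm spacing. The handle is held at y = 100.8 mm with a steady push of about 10.5 N.
- **Lever angle:** this is inferred, not read directly. From the clicks it is about 0.48 rad. From the camera's start position of the handle it is about 0.44–0.45 rad, a disagreement of 3–4 mm. Both are inside the 0.425–0.535 window.
- **Pad force and bystanders:** I only judged pad contact by eye, because its force cannot be read. I saw no contact with the brass boss or the other things on the bench, but did not measure them again at the end.

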